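Load the hamper base and slide it out to the mark

ROBOT

A 6-joint arm with a two-finger parallel gripper is mounted at the origin on the work surface. World frame = base frame: x ahead of the robot, y to its left, z up, the work surface at z = 0. Lengths are in m, angles in rad, forces in N, time in s.
With the tool pointing down it reaches from about 0.425 to 0.95 m from the base axis. Payload 14.7 kg.
Tool frame: the origin (TCP) lies midway between the tips of the shut fingers; the grasp point (between the pads) lies 19 mm behind it; z points along the fingers, y is the direction in which the jaws open and shut (so a half turn about z gives the same grasp; the last joint's range is limited). The gripper opens to 85 mm and grips with 20 to 120 N. Pads are 22 mm wide; open, the fingers measure 114 mm over their backs; the gripper's body (76 mm by 85 mm) begins 54 mm behind the grasp point. The pads swing forward as they close: fully open they stand 13 mm farther back than shut.
Start: joints at [-1.348, 0.48, 1.596, -0, 1.065, -0.047], TCP at [0.173, -0.626, 0.231] pointing down, gripper open.
Joint ranges: [-2.75, 2.75], [-0.82, 2.05], [0.23, 2.67], [-1.56, 4.7], [0.09, 2.69], [-2.92, 2.92]. Speed limits (rad/s): [1.89, 1.89, 2.39, 3.01, 3.01, 3.01].

INTERFACE

Orientations are given as a unit quaternion [x, y, z, w].
In Python, from bench import * gives the robot as it stands.
- The arm moves only by the tool drive_tool, never from a script. Its argument "moves" is a list of rows, each a list of 3 entries, a list of its own where there are three numbers: the shift along the tool's x, y, z in m, then the turn, a rotation vector about the tool's x, y, z in degrees, then the closure, from -1 (fully open) to 1 (shut), so that 0 is half open. A call has 1 to 5 rows; each row is the pose to reach, as a shift and turn from the pose commanded when the call began, along the tool's axes at that moment; what a row does not reach only later rows make up. A row lasts 1/10 s, in which the tool goes at most 50 mm and 8.59 degrees, less where a joint would pass 70% of its speed; a pose out of reach is approached as far as the arm can. A call with a gripper value outside its range is refused whole. The fingers move at their own pace and stop on an object; "newtons" is the grip in N (left out, the last holds). Time passes only in rows, so rows that repeat a pose let the fingers close. It gives the time, the measured TCP pose, the force and the opening at its end, in the units of the state.
- get_obs(): the state, without advancing time (a new reading comes with each control period).
- get_image(name): name is "scene" or "top"; returns (picture, depth): 480x640x3 uint8, blue, green, red; 480x640 float32, m along the optical axis (not along the pixel's ray), 0 where there is no reading.
- camera_params(name): a dict with "fx", "fy", "cx", "cy" (pixels), "R" (3x3) and "t" (3): a world point X has camera coordinates R X + t. Camera axes: x right, y down, z forward; pixel columns grow to the right and rows downward; lengths in m; the calibration is good to about 2 mm. A picture is of the moment at which its call begins. camera_params takes no time and is no camera call.
- sign_off(): hands the job in, once; it reports no verdict.
The state is a dict: "time_s": time; "joint_pos": joint angles; "qd": joint speeds; "tau": joint torques, N m; "position": TCP position; "ee_rot": TCP orientation; "contact_force": force on the tool from outside, world axes, zero at the start; "torque": the same for the moment, N m; "opening": opening from 0.0 (shut) to 1.0 (fully open).
Only numpy, scipy, OpenCV 4.12 (cv2) and the standard library are available. Lean on these libraries where they do the work, as an engineer would, in place of code of your own. Each camera call takes 0.05 s, during which the arm holds its last target. There are 200 camera calls.

TASK

Two green tea tins, one tall and one short, stand on the bench: stand each upright on the hamper base board in the red-railed row that already holds a tin of its own height, and let go of it. Then take the board by its dark grip bar and, keeping it flat and square on the riser, slide it out over the riser's yellow edge until the board's red line is level with that edge, so that wrapping film can go under it. The loaded board would tip over there, so finish while still holding the bar, board level and still; leave the other goods on the bench alone.

Things in the scene. Friction and masses are not known exactly. Their poses are not given: they have to be found in the camera images.
- riser: Fixed blue packing riser with a grey top, 260 x 280 x 60 mm (x, y, z); origin at the centre of its underside on the bench. The board slides out in its -y direction, over its yellow-striped edge at y = -140 mm; its place and yaw vary
- riser_edge (a point): Middle of the riser's yellow edge, at the height of its top (60 mm above the bench); axes as the riser's, -y pointing outward
- board: Loose plywood hamper base board, 200 x 300 x 12 mm (x, y, z), about 0.45 kg, flat on the riser, axes within 3 degrees of the riser's, its -y end out over the edge by 20 to 60 mm at the start; origin at the centre of its underside. Two rows run along its x, each a trough for two tins. At the mark its loaded centre of mass is beyond the edge: the bar needs a few newtons down
- row_front (a point): Centre of the row nearest the board's -y end, on the board's top face (y = -105 mm in the board's frame); a trough 62 mm wide and 188 mm long between red rails 10 mm high
- row_back (a point): Centre of the other row, on the board's top face (y = -20 mm in the board's frame); a trough of the same size
- board_mark (a point): Middle of the red line across the board (6 mm wide, along the board's x, down its side edges too), on the board's top face, at y = +25 mm in the board's frame; to be brought level with the riser's edge
- bar_centre (a point): Centre of the dark wooden grip bar fixed upright on the board near its +y end (y = +120 mm in the board's frame): 90 mm along the board's x, 16 mm thick along y, 45 mm tall from the board's top face; this point is 22.5 mm above that face
- tall_row_tin_mid (a point): Tall tea tin already in one of the two rows (which one varies), at the +x half of the row, 40 to 55 mm from its middle; the -x half is free; upright cylinder, 50 mm diameter, 100 mm tall, green with a yellow band and a brass top, about 80 g; this point is its centre, half-way up (50 mm above its underside), z up its axis
- short_row_tin_mid (a point): Short tea tin already in the other row, at the +x half of the row, 40 to 55 mm from its middle; the -x half is free; upright cylinder, 50 mm diameter, 75 mm tall, green with a yellow band and a brass top, about 80 g; this point is its centre, half-way up (37.5 mm above its underside), z up its axis
- tall_tin_mid (a point): Tall tea tin to be loaded, standing on the bench to the robot's right (which of the two tins is nearer varies); upright cylinder, 50 mm diameter, 100 mm tall, green with a yellow band and a brass top, about 80 g; this point is its centre, half-way up (50 mm above its underside), z up its axis
- short_tin_mid (a point): Short tea tin to be loaded, standing on the bench to the robot's right; upright cylinder, 50 mm diameter, 75 mm tall, green with a yellow band and a brass top, about 80 g; this point is its centre, half-way up (37.5 mm above its underside), z up its axis
- tape: Bystander: roll of amber tape lying flat, 96 mm diameter, 46 mm high; origin under its centre
- honey: Bystander: honey jar, 60 mm diameter, 130 mm tall; origin under its centre
- can_a: Bystander: white and orange juice can, 57 mm diameter, 140 mm tall; origin under its centre
- can_b: Bystander: second juice can, the same size; origin under its centre
- biscuit_box: Bystander: red biscuit box, 170 x 70 x 120 mm; origin under its centre
- tea_carton: Bystander: small yellow carton, 70 x 100 x 50 mm; origin under its centre
- heat_gun: Bystander: black heat gun lying down, about 210 x 165 x 65 mm; origin under its barrel
Not all that is in view belongs to the job. Leave any purple look-alike of the part that bears short_row_tin_mid alone. What is shaped like the part that bears tall_tin_mid but purple is not meant.

How it is judged:
On the way, in this order (a step that is already met when the one before it is completed fails the run):
1. Both tins stand upright and let go in the rows that hold a tin of their own height, the tins already there still standing in their rows (((y of tall_tin_mid in the frame of board between -0.117 and -0.093 m and y of tall_row_tin_mid in the frame of board between -0.117 and -0.093 m and y of short_tin_mid in the frame of board between -0.032 and -0.008 m and y of short_row_tin_mid in the frame of board between -0.032 and -0.008 m) or (y of tall_tin_mid in the frame of board between -0.032 and -0.008 m and y of tall_row_tin_mid in the frame of board between -0.032 and -0.008 m and y of short_tin_mid in the frame of board between -0.117 and -0.093 m and y of short_row_tin_mid in the frame of board between -0.117 and -0.093 m)) and x of tall_tin_mid in the frame of board between -0.085 and 0.085 m and z of tall_tin_mid in the frame of board between 0.057 and 0.067 m and angle between each of tall_tin_mid, tall_row_tin_mid, short_tin_mid, short_row_tin_mid's own z axis and vertical below 0.1 rad and x of tall_row_tin_mid in the frame of board between -0.085 and 0.085 m and z of tall_row_tin_mid in the frame of board between 0.057 and 0.067 m and x of short_tin_mid in the frame of board between -0.085 and 0.085 m and z of short_tin_mid in the frame of board between 0.0445 and 0.0545 m and x of short_row_tin_mid in the frame of board between -0.085 and 0.085 m and z of short_row_tin_mid in the frame of board between 0.0445 and 0.0545 m and contact force between the fingers and tall_tin below 0.3 N and contact force between the fingers and tall_row_tin below 0.3 N and contact force between the fingers and short_tin below 0.3 N and contact force between the fingers and short_row_tin below 0.3 N), for 0.2 s.
2. The loaded board is slid out until its red line is level with the riser's edge, held at the grip bar (((y of tall_tin_mid in the frame of board between -0.117 and -0.093 m and y of tall_row_tin_mid in the frame of board between -0.117 and -0.093 m and y of short_tin_mid in the frame of board between -0.032 and -0.008 m and y of short_row_tin_mid in the frame of board between -0.032 and -0.008 m) or (y of tall_tin_mid in the frame of board between -0.032 and -0.008 m and y of tall_row_tin_mid in the frame of board between -0.032 and -0.008 m and y of short_tin_mid in the frame of board between -0.117 and -0.093 m and y of short_row_tin_mid in the frame of board between -0.117 and -0.093 m)) and x of tall_tin_mid in the frame of board between -0.085 and 0.085 m and z of tall_tin_mid in the frame of board between 0.057 and 0.067 m and angle between each of tall_tin_mid, tall_row_tin_mid, short_tin_mid, short_row_tin_mid's own z axis and vertical below 0.1 rad and x of tall_row_tin_mid in the frame of board between -0.085 and 0.085 m and z of tall_row_tin_mid in the frame of board between 0.057 and 0.067 m and x of short_tin_mid in the frame of board between -0.085 and 0.085 m and z of short_tin_mid in the frame of board between 0.0445 and 0.0545 m and x of short_row_tin_mid in the frame of board between -0.085 and 0.085 m and z of short_row_tin_mid in the frame of board between 0.0445 and 0.0545 m and y of board_mark in the frame of riser_edge between -0.008 and 0.008 m and x of board_mark in the frame of riser_edge between -0.03 and 0.03 m and z of board_mark in the frame of riser_edge between 0.007 and 0.017 m and angle between board's own z axis and vertical below 0.05 rad and angle between the y axis of board and the y axis of riser, either way round below 0.12 rad and contact force between the fingers and board above 1 N and distance between the grasp point and bar_centre below 0.06 m), for 0.2 s.
At the end, for the whole second after the job is handed in: Four tins upright in rows by height (12 mm of row line), not touched; red line within 8 mm of riser edge, board on riser (5 mm), centred within 30 mm, square within 0.12 rad, level within 0.05 rad, under 10 mm/s; fingers hold it with over 1 N, grasp point within 60 mm of bar centre (all of step 2 and contact force between the fingers and tall_tin below 0.3 N and contact force between the fingers and tall_row_tin below 0.3 N and contact force between the fingers and short_tin below 0.3 N and contact force between the fingers and short_row_tin below 0.3 N and linear speed of board below 0.01 m/s); the arm keeps its last pose, push and grip.
It fails at once if another thing on the bench is moved by more than 30 mm (distance of any of tape, honey, can_a, can_b, biscuit_box, tea_carton, heat_gun from where it was at the start of the episode above 0.03 m).
It fails at once if the board tips by more than 0.15 rad (angle between board's own z axis and vertical above 0.15 rad).
It fails at once if the board is lifted more than 15 mm off the riser instead of being slid (z of board_mark in the frame of riser_edge above 0.027 m).
It also fails if it takes over 64 s, if anything falls off the work surface, if the arm or the gripper's body presses on something with over 40 N, if the wrist force passes 120 N, or if a joint passes its speed limit or range.

## Working session

There is one attempt and no reset: what is moved stays moved. The work goes in short steps, Python scripts to look and compute and a tool call to move; the robot and the scene stay as the last step left them, time stands still between calls to the robot, and variables do not carry over. Pictures are saved under pics/ and viewed, about 8 in all and at most 12, crops included, and the job is handed in when it is done.

Besides the shell and the picture viewer there is one more tool, called after ">>>" as name([rows], argument=value, ...), one row to a line, values as JSON. drive_tool: Moves the arm, as the interface text tells. Its arguments: {"type":"object","properties":{"moves":{"type":"array","items":{"type":"array"}},"newtons":{"type":"number"}},"required":["moves"]}

```bash
mkdir -p pics; ls
python3 - <<'E'
from bench import *
import cv2,numpy as np
for n in("scene","top"):
    im,d=get_image(n); cv2.imwrite(f"pics/{n}0.png",im); np.save(f"pics/{n}0.npy",d)
    p=camera_params(n); print(n,{k:np.round(v,4).tolist() for k,v in p.items()})
o=get_obs(); print({k:np.round(v,3).tolist() for k,v in o.items()})
E
```

```text
pics
scene {'fx': 511.7964, 'fy': 511.7964, 'cx': 324.6076, 'cy': 244.5749, 'R': [[0.7542, 0.6565, 0.0123], [0.441, -0.4926, -0.7502], [-0.4865, 0.5712, -0.6611]], 't': [-0.3848, -0.1677, 1.6988]}
top {'fx': 549.7691, 'fy': 549.7691, 'cx': 332.5342, 'cy': 233.8605, 'R': [[0.01, -0.9999, 0.0024], [-0.9928, -0.0103, -0.1194], [0.1194, -0.0012, -0.9928]], 't': [-0.0355, 0.5288, 1.6557]}
{'time_s': 0.1, 'joint_pos': [-1.348, 0.481, 1.597, 0.0, 1.065, -0.047], 'qd': [0.002, -0.003, -0.002, -0.001, 0.001, 0.0], 'tau': [0.002, -95.226, -43.104, 0.0, 0.005, -0.0], 'position': [0.173, -0.626, 0.231], 'ee_rot': [0.991, 0.134, -0.0, -0.001], 'contact_force': [-0.092, 0.26, 0.479], 'torque': [-0.0, 0.066, -0.011], 'opening': 0.999}
```

View pics/top0.png

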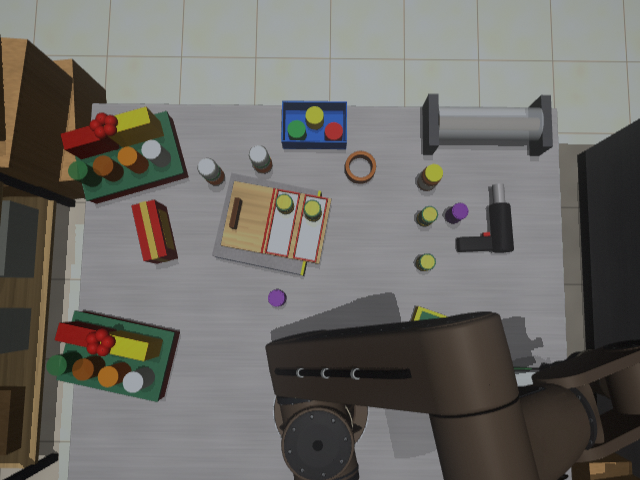

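View pics/scene0.png

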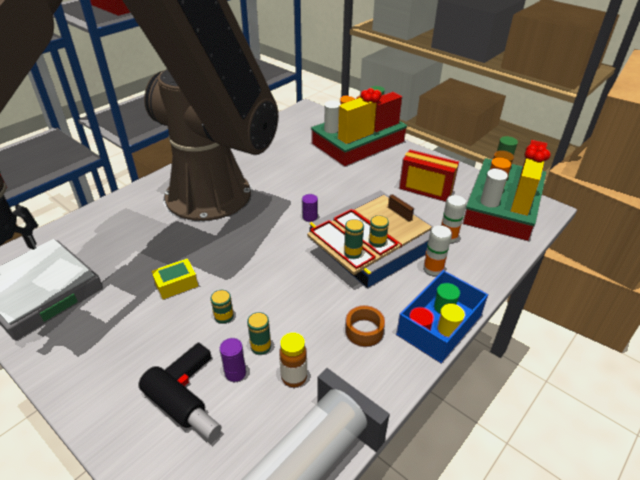

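Top view: bar at about (235,213), the red line at x≈268, the back row near x≈283 (row tin at (285,203)) and the front row near x≈312 (row tin at (313,209)). The two loose green tins are at (429,215) and (427,262), with a purple one at (459,212) and honey at (430,177). The scene view shows the tall row tin at (354,240) in the front row and the short one at (378,230) in the back row. The loose tins there are tall at (259,332) and short at (222,305).

```bash
cat > h.py <<'E'
from bench import *
import cv2,numpy as np
def cloud(n,d):
    p=camera_params(n);v,u=np.mgrid[:480,:640]
    c=np.dstack([(u-p['cx'])/p['fx']*d,(v-p['cy'])/p['fy']*d,d])-np.array(p['t'])
    return c@np.array(p['R'])
def ray(n,u,v,z):
    p=camera_params(n);R=np.array(p['R']);o=-R.T@np.array(p['t'])
    r=R.T@np.array([(u-p['cx'])/p['fx'],(v-p['cy'])/p['fy'],1]);return o+r*(z-o[2])/r[2]
E
python3 - <<'E'
from h import *
np.set_printoptions(precision=4,suppress=True)
for n,seeds in(("top",dict(tall=(429,215),short=(427,262),rb=(285,203),rf=(313,209),purple=(459,212),honey=(432,172))),("scene",dict(tall=(259,320),short=(221,294),rb=(378,220),rf=(354,226),purple=(232,346),honey=(292,342)))):
    im=cv2.imread(f"pics/{n}0.png");d=np.load(f"pics/{n}0.npy");W=cloud(n,d)
    for k,(u,v) in seeds.items():
        z=np.median(W[v-2:v+3,u-2:u+3,2])
        zz=np.percentile(W[v-8:v+8,u-8:u+8,2],85)
        b=np.zeros((480,640),bool);b[v-22:v+23,u-18:u+19]=1
        m=(b&(abs(W[...,2]-zz)<.006)).astype(np.uint8)
        c,_=cv2.findContours(m,0,2);c=max(c,key=cv2.contourArea);e=cv2.minEnclosingCircle(c) 
        P=W[m>0];(q,r)=cv2.minEnclosingCircle(P[:,:2].astype(np.float32))
        M=cv2.moments(c);print(n,k,im[v,u],"z",z,zz,"ray",ray(n,M['m10']/M['m00'],M['m01']/M['m00'],zz),"circ",np.array(q),r,len(P))
im=cv2.imread("pics/top0.png");W=cloud("top",np.load("pics/top0.npy"))
hsv=cv2.cvtColor(im,40);b=np.zeros((480,640),bool);b[165:285,205:340]=1
def rect(k,m,z):
    c,_=cv2.findContours(m.astype(np.uint8),0,1)
    if not c: print(k,"none");return
    c=np.vstack([x for x in c if cv2.contourArea(x)>3] or c)[:,0]
    P=np.array([ray("top",*q,z)[:2] for q in c],np.float32)
    R=cv2.minAreaRect(P);print(k,m.sum(),np.array(R[0]),np.array(R[1]),R[2]);print(cv2.boxPoints(R))
z=W[...,2]
rect("bartop",b&(abs(z-.117)<.008)&(np.indices(z.shape)[1]<255),.117)
rect("board",b&(z>.066),.072)
rect("riser+board",b&(z>.05),.06)
H,S,V=cv2.split(hsv)
red=b&((H<8)|(H>172))&(S>130)
rect("red",red,.072)
rect("yellow",b&(H>22)&(H<34)&(S>170)&(V>120)&(z<.068),.06)
cv2.imwrite("pics/crop.png",cv2.resize(im[165:285,205:340],None,fx=5,fy=5,interpolation=2))
E
```

```text
top tall [ 79 160 160] z 0.09945632373657996 0.10247793527944525 ray [ 0.5832 -0.3153  0.1025] circ [ 0.5837 -0.3144] 0.025355322286486626 171
top short [ 81 163 161] z 0.07460005271057069 0.07797998650217172 ray [ 0.4454 -0.3111  0.078 ] circ [ 0.4456 -0.3119] 0.024586718529462814 156
top rb [ 80 161 161] z 0.14809347303636491 0.15042360752106002 ray [0.6078 0.1117 0.1504] circ [0.6079 0.1122] 0.025551212951540947 182
top rf [ 81 163 161] z 0.17165302549349437 0.17566579921022304 ray [0.5858 0.0288 0.1757] circ [0.5866 0.0295] 0.025058943778276443 176
top purple [138  65 110] z 0.10116410059143914 0.10275487801910269 ray [ 0.5947 -0.405   0.1028] circ [ 0.5943 -0.4048] 0.02595895156264305 161
top honey [ 59 165 160] z 0.1295144815219176 0.13276841165428396 ray [ 0.7027 -0.3231  0.1328] circ [ 0.7032 -0.3241] 0.026501907035708427 193
scene tall [ 64 198 238] z 0.10123702623380436 0.10226980938334199 ray [ 0.5859 -0.3209  0.1023] circ [ 0.592 -0.34 ] 0.04742113873362541 299
scene short [ 64 197 238] z 0.07575412329731533 0.07734901952395937 ray [ 0.4472 -0.3178  0.0773] circ [ 0.4443 
[... 571 characters left out ...]
] 0.027949776500463486 413
bartop 203 [0.6301 0.2832] [0.188  0.0647] 27.497135162353516
[[0.5318 0.2685]
 [0.5616 0.2111]
 [0.7284 0.298 ]
 [0.6986 0.3553]]
board 6761 [0.5986 0.1805] [0.3938 0.2687] 81.46270751953125
[[ 0.4365  0.0057]
 [ 0.7022 -0.0342]
 [ 0.7607  0.3552]
 [ 0.495   0.3951]]
riser+board 9108 [0.5831 0.1871] [0.4001 0.3083] 79.4427261352539
[[ 0.395   0.0187]
 [ 0.698  -0.0378]
 [ 0.7713  0.3556]
 [ 0.4683  0.412 ]]
red 558 [0.5515 0.0853] [0.1679 0.1986] 80.17314147949219
[[ 0.4393  0.0196]
 [ 0.635  -0.0143]
 [ 0.6637  0.1511]
 [ 0.4679  0.185 ]]
yellow 23 [0.422  0.0582] [0.0039 0.0363] 78.392333984375
[[0.4038 0.06  ]
 [0.4394 0.0527]
 [0.4402 0.0565]
 [0.4046 0.0638]]
```

View pics/crop.png

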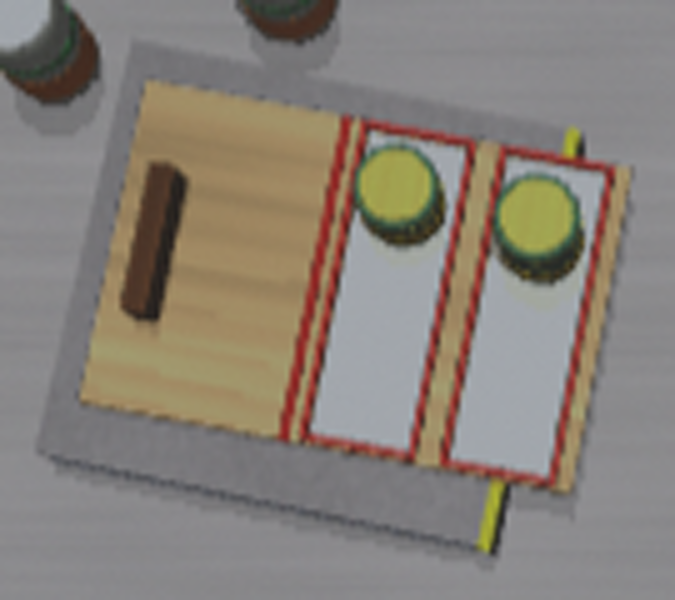

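The crop shows the board corners at about (145,80), (632,168), (573,492) and (80,402). The riser's left corners are at (135,42) and (38,452), and its yellow edge runs from (575,130) to (490,553). I'll turn these into poses.

Run:
```python
from h import *
np.set_printoptions(precision=4,suppress=True)
f=lambda x,y,z:ray("top",(x+.5)/5-.5+205,(y+.5)/5-.5+165,z)[:2]
B=np.array([f(145,80,.072),f(632,168,.072),f(573,492,.072),f(80,402,.072)])
c=B.mean(0);yb=(B[0]+B[3]-B[1]-B[2]);print("len",np.linalg.norm(yb)/2,"wid",np.linalg.norm(B[0]+B[1]-B[2]-B[3])/2)
yb/=np.linalg.norm(yb);xa=B[0]+B[1]-B[2]-B[3];xa/=np.linalg.norm(xa)
print("c",c,"y",yb,"x",xa,"yaw y",np.degrees(np.arctan2(-yb[0],yb[1])),"yaw x",np.degrees(np.arctan2(xa[1],xa[0])))
E0,E1=f(583,133,.06),f(496,553,.06);r0,r1=f(135,42,.06),f(38,452,.06)
print("edge",E0,E1,np.linalg.norm(E0-E1),"mid",(E0+E1)/2,"dir",np.degrees(np.arctan2(*(E0-E1)[::-1])),"back",r0,r1,np.linalg.norm(r0-r1),np.degrees(np.arctan2(*(r0-r1)[::-1])))
ym=(E0-E1)/np.linalg.norm(E0-E1);n=np.array([-ym[1],ym[0]]);print("depth",((r0+r1)/2-(E0+E1)/2)@n)
yaw=np.arctan2(xa[1],xa[0])
print("mark from red line px",[f(*q,.072) for q in((347,120),(287,440))])
print("bar top px", f(158,240,.117) if 0 else [f(*q,.117) for q in((150,163),(187,170),(158,320),(122,305))])
for nm,l in dict(bar=(0,.12),mark=(0,.025),front=(-.047,-.105),back=(-.047,-.02),rf=(.047,-.105),rb=(.047,-.02)).items(): print(nm,c+l[0]*xa+l[1]*yb)
```

```text
len 0.2997515216782384 wid 0.1989946778215618
c [0.56   0.1399] y [0.1699 0.9855] x [ 0.9863 -0.1651] yaw y -9.779144162725407 yaw x -9.504368575122617
edge [0.6562 0.0057] [0.4003 0.0545] 0.26051002570532794 mid [0.5283 0.0301] dir -10.803085915347728 back [0.7099 0.2803] [0.458  0.3305] 0.2567892995035348 -11.268930002256123
depth 0.2808182431643267
mark from red line px [array([0.6603, 0.1483]), array([0.4658, 0.1797])]
bar top px [array([0.6242, 0.2585]), array([0.6203, 0.2367]), array([0.5314, 0.2509]), array([0.54  , 0.2722])]
bar [0.5804 0.2581]
mark [0.5643 0.1645]
front [0.4958 0.0441]
back [0.5103 0.1279]
rf [0.5885 0.0286]
rb [0.603  0.1124]
```

>>> drive_tool([
  [[0.04,-0.026,0],[0,0,-8.4],-1],
  [[0.08,-0.052,0],[0,0,-16.8],-1],
  [[0.12,-0.078,0],[0,0,-25.2],-1],
  [[0.16,-0.104,0],[0,0,-33.6],-1],
  [[0.2,-0.13,0],[0,0,-42],-1],
], newtons=30)

```text
time_s: 0.6
position: [0.3322, -0.4462, 0.2311]
ee_rot: [0.876, 0.483, -0.0, -0.0]
contact_force: [1.7, -1.1, 0.5]
opening: 1.005
```

>>> drive_tool([
  [[0.045,0.006,0],[0,0,-6],-1],
  [[0.09,0.012,0],[0,0,-12],-1],
  [[0.135,0.018,0],[0,0,-18],-1],
  [[0.176,0.0237,0],[0,0,-22.9],-1],
  [[0.176,0.0237,0.04],[0,0,-22.9],-1],
])

```text
time_s: 1.1
position: [0.4511, -0.3107, 0.1946]
ee_rot: [0.762, 0.648, 0.001, 0.004]
contact_force: [0.2, -0.5, -1.4]
opening: 1.001
```

>>> drive_tool([
  [[0,0,0.04],[0,0,0],-1],
  [[0,0,0.08],[0,0,0],-1],
  [[0,0,0.12],[0,0,0],-1],
  [[0,0,0.15],[0,0,0],-1],
  [[0,0,0.161],[0,0,0],-1],
])

```text
time_s: 1.6
position: [0.4445, -0.3111, 0.0275]
ee_rot: [0.764, 0.645, -0.0, -0.002]
contact_force: [-0.1, 0.2, 0.4]
opening: 1.001
```

>>> drive_tool([
  [[0,0,0],[0,0,0],1],
  [[0,0,0],[0,0,0],1],
  [[0,0,0],[0,0,0],1],
  [[0,0,0],[0,0,0],1],
  [[0,0,0],[0,0,0],1],
])

```text
time_s: 2.1
position: [0.4469, -0.3129, 0.0319]
ee_rot: [0.764, 0.645, 0.0, 0.001]
contact_force: [-1.1, 0.2, 9.9]
opening: 0.576
```

>>> drive_tool([
  [[0,0,-0.01],[0,0,0],1],
  [[0,0,-0.05],[0,0,0],1],
  [[0,0,-0.1],[0,0,0],1],
  [[0,0,-0.15],[0,0,0],1],
  [[0,0,-0.2],[0,0,0],1],
])

```text
time_s: 2.6
position: [0.4456, -0.3119, 0.2336]
ee_rot: [0.764, 0.645, 0.0, 0.001]
contact_force: [1.1, -0.9, -0.8]
opening: 0.577
```

>>> drive_tool([
  [[0.035,0,-0.03],[0,0,0],1],
  [[0.08,-0.004,-0.03],[0,0,0],1],
  [[0.125,-0.006,-0.03],[0,0,0],1],
  [[0.17,-0.008,-0.03],[0,0,0],1],
  [[0.215,-0.01,-0.03],[0,0,0],1],
])

```text
time_s: 3.1
position: [0.472, -0.0969, 0.2617]
ee_rot: [0.764, 0.645, 0.001, 0.001]
contact_force: [1.3, 0.8, -1.0]
opening: 0.578
```

>>> drive_tool([
  [[0.045,0,0],[0,0,0],1],
  [[0.09,-0.002,0],[0,0,0],1],
  [[0.135,-0.004,0],[0,0,0],1],
  [[0.18,-0.005,0],[0,0,0],1],
  [[0.215,-0.0056,0],[0,0,0],1],
])

```text
time_s: 3.6
position: [0.5025, 0.1168, 0.2616]
ee_rot: [0.764, 0.646, 0.001, 0.0]
contact_force: [1.4, -0.4, -0.7]
opening: 0.575
```

>>> drive_tool([
  [[0.0147,0,0],[0,0,0],1],
  [[0.0147,0,0.03],[0,0,0],1],
  [[0.0147,0,0.06],[0,0,0],1],
  [[0.0147,0,0.09],[0,0,0],1],
  [[0.0147,0,0.11],[0,0,0],1],
])

```text
time_s: 4.1
position: [0.5044, 0.1282, 0.1494]
ee_rot: [0.764, 0.645, -0.0, -0.0]
contact_force: [-0.1, 0.2, -0.4]
opening: 0.581
```

Run:
```python
from h import *
a,_=get_image("top");b,_=get_image("scene")
r=lambda i,f:cv2.resize(i,(400,400))
cv2.imwrite("pics/p4.png",np.hstack([r(a[150:310,190:350],0),r(b[140:300,280:440],0)]))
o=get_obs();print(o['position'],o['opening'],o['contact_force'])
```

```text
[0.5035118  0.12802811 0.14883225] 0.5762684863262613 [-0.42942903 -1.03339229 -0.66936366]
```

View pics/p4.png

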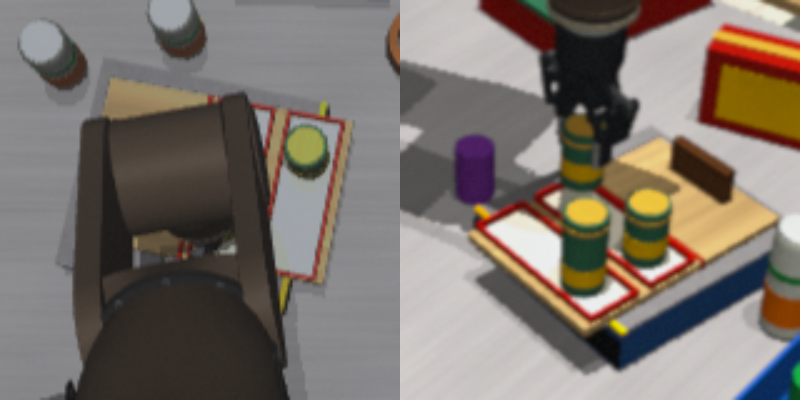

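The scene view shows the short tin upright over the free half of the back row (right panel, about (582,150)). Lowering it now.

>>> drive_tool([
  [[0,0,0.015],[0,0,0],1],
  [[0,0,0.03],[0,0,0],1],
  [[0,0,0.04],[0,0,0],1],
  [[0,0,0.045],[0,0,0],1],
  [[0,0,0.047],[0,0,0],1],
])

```text
time_s: 4.7
position: [0.5053, 0.1287, 0.1037]
ee_rot: [0.764, 0.645, 0.0, 0.0]
contact_force: [-9.3, 0.5, 38.5]
opening: 0.581
```

>>> drive_tool([
  [[0,0,0],[0,0,0],0.5],
  [[0,0,0],[0,0,0],0],
  [[0,0,0],[0,0,0],-0.5],
  [[0,0,0],[0,0,0],-1],
  [[0,0,0],[0,0,0],-1],
])

```text
time_s: 5.2
position: [0.5053, 0.1288, 0.1035]
ee_rot: [0.764, 0.645, 0.0, 0.0]
contact_force: [-0.6, -0.5, 0.2]
opening: 0.996
```

>>> drive_tool([
  [[0,0,-0.02],[0,0,0],-1],
  [[0,0,-0.06],[0,0,0],-1],
  [[0,0,-0.1],[0,0,0],-1],
  [[0,0,-0.14],[0,0,0],-1],
  [[0,0,-0.14],[0,0,0],-1],
])

```text
time_s: 5.7
position: [0.5077, 0.1293, 0.2484]
ee_rot: [0.764, 0.645, 0.003, 0.002]
contact_force: [0.8, 0.0, -0.8]
opening: 0.999
```

>>> drive_tool([
  [[-0.0445,0.0152,0],[0,0,0],-1],
  [[-0.089,0.0304,0],[0,0,0],-1],
  [[-0.1335,0.0456,0],[0,0,0],-1],
  [[-0.178,0.0608,0],[0,0,0],-1],
  [[-0.2225,0.076,0],[0,0,0],-1],
])

```text
time_s: 6.2
position: [0.5426, -0.1052, 0.243]
ee_rot: [0.764, 0.645, -0.0, -0.0]
contact_force: [1.0, 0.3, 0.2]
opening: 1.001
```

>>> drive_tool([
  [[-0.0445,0.0167,0],[0,0,0],-1],
  [[-0.089,0.0334,0],[0,0,0],-1],
  [[-0.1335,0.05,0],[0,0,0],-1],
  [[-0.178,0.067,0],[0,0,0],-1],
  [[-0.202,0.0762,0],[0,0,0],-1],
])

```text
time_s: 6.7
position: [0.5841, -0.3188, 0.2425]
ee_rot: [0.765, 0.645, -0.0, 0.0]
contact_force: [0.6, 0.6, 0.4]
opening: 1.0
```

Run:
```python
from h import *
np.set_printoptions(precision=4,suppress=True)
a,d=get_image("top");b,_=get_image("scene")
r=lambda i:cv2.resize(i,(400,400))
cv2.imwrite("pics/p5.png",np.hstack([r(a[150:310,190:350]),r(b[240:400,160:320])]))
o=get_obs();print(o['position'],o['opening'])
W=cloud("top",d)
for k,u,v,z in(("rb",285,203,.147),("rf",313,209,.172),("short",276,236,.147)):
    bx=np.zeros((480,640),bool);bx[v-14:v+15,u-14:u+15]=1
    m=bx&(abs(W[...,2]-z)<.007);P=W[m];(q,R)=cv2.minEnclosingCircle(P[:,:2].astype(np.float32));vv,uu=np.nonzero(m)
    q=np.array(ray("top",uu.mean(),vv.mean(),z)[:2]);l=q-[.56,.1399];print(k,len(P),q,R,"board",l@[.986,-.168],l@[.168,.986])
```

```text
[ 0.5841 -0.3187  0.2423] 1.0032351274760076
rb 225 [0.6073 0.1119] 0.025692259892821312 board 0.05137299980591962 -0.019687189295845998
rf 227 [0.5862 0.0294] 0.025287147611379623 board 0.044410271128772535 -0.10459168203311474
short 225 [0.5063 0.1283] 0.02527310885488987 board -0.051039649538754166 -0.020469472383046118
```

View pics/p5.png

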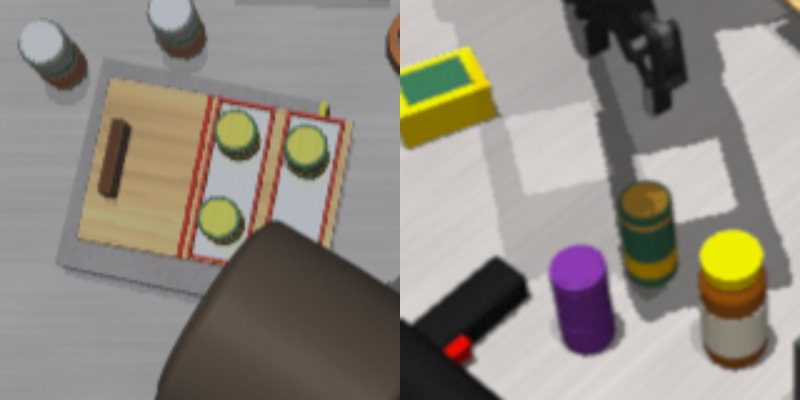

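The short tin stands in the back row at board (-51,-20) mm, and the tall tin is upright on the bench at right-panel (648,235). Descending on it next.

>>> drive_tool([
  [[0.003,0,0.04],[0,0,0],-1],
  [[0.003,0,0.085],[0,0,0],-1],
  [[0.003,0,0.13],[0,0,0],-1],
  [[0.003,0,0.17],[0,0,0],-1],
  [[0.003,0,0.197],[0,0,0],-1],
])

```text
time_s: 7.3
position: [0.583, -0.3105, 0.0431]
ee_rot: [0.764, 0.645, -0.001, -0.002]
contact_force: [-0.5, 0.1, 0.3]
opening: 0.999
```

>>> drive_tool([
  [[0,0,0],[0,0,0],1],
  [[0,0,0],[0,0,0],1],
  [[0,0,0],[0,0,0],1],
  [[0,0,0],[0,0,0],1],
  [[0,0,0],[0,0,0],1],
])

```text
time_s: 7.8
position: [0.5854, -0.3127, 0.0479]
ee_rot: [0.764, 0.645, 0.0, 0.001]
contact_force: [-0.6, 1.3, 10.1]
opening: 0.58
```

>>> drive_tool([
  [[0,0,-0.01],[0,0,0],1],
  [[0,0,-0.05],[0,0,0],1],
  [[0,0,-0.1],[0,0,0],1],
  [[0,0,-0.15],[0,0,0],1],
  [[0,0,-0.2],[0,0,0],1],
])

```text
time_s: 8.3
position: [0.5842, -0.3121, 0.2494]
ee_rot: [0.764, 0.645, 0.0, 0.0]
contact_force: [1.1, -0.8, -1.4]
opening: 0.575
```

>>> drive_tool([
  [[0.042,-0.019,0],[0,0,0],1],
  [[0.084,-0.038,0],[0,0,0],1],
  [[0.126,-0.057,0],[0,0,0],1],
  [[0.168,-0.076,0],[0,0,0],1],
  [[0.21,-0.095,0],[0,0,0],1],
])

```text
time_s: 8.8
position: [0.5253, -0.0878, 0.2473]
ee_rot: [0.764, 0.645, 0.0, 0.0]
contact_force: [0.7, 1.0, 0.1]
opening: 0.579
```

>>> drive_tool([
  [[0.042,-0.019,0],[0,0,0],1],
  [[0.084,-0.038,0],[0,0,0],1],
  [[0.1287,-0.0567,0],[0,0,0],1],
  [[0.1287,-0.0567,0.03],[0,0,0],1],
  [[0.1287,-0.0567,0.07],[0,0,0],1],
])

```text
time_s: 9.3
position: [0.4931, 0.0488, 0.1782]
ee_rot: [0.763, 0.646, 0.002, 0.002]
contact_force: [0.9, 0.1, -1.8]
opening: 0.573
```

>>> drive_tool([
  [[0,0,0.02],[0,0,0],1],
  [[0,0,0.035],[0,0,0],1],
  [[0,0,0.045],[0,0,0],1],
  [[0,0,0.05],[0,0,0],1],
  [[0,0,0.05],[0,0,0],1],
])

```text
time_s: 9.8
position: [0.4918, 0.047, 0.1264]
ee_rot: [0.764, 0.645, 0.0, -0.0]
contact_force: [-0.0, 0.1, -0.4]
opening: 0.579
```

>>> drive_tool([
  [[0,0,0.002],[0,0,0],1],
  [[0,0,0.004],[0,0,0],1],
  [[0,0,0.006],[0,0,0],1],
  [[0,0,0.006],[0,0,0],1],
])

```text
time_s: 10.2
position: [0.4917, 0.047, 0.1203]
ee_rot: [0.764, 0.645, 0.0, -0.0]
contact_force: [-0.5, -0.1, -0.4]
opening: 0.577
```

Run:
```python
from h import *
b,_=get_image("scene");cv2.imwrite("pics/p6.png",cv2.resize(b[180:300,290:450],(800,600)))
o=get_obs();print(o['position'],o['opening'],o['contact_force'])
```

```text
[0.49175059 0.04707651 0.12033284] 0.5776177273503892 [ 0.44074244 -0.25060295 -0.39833668]
```

View pics/p6.png

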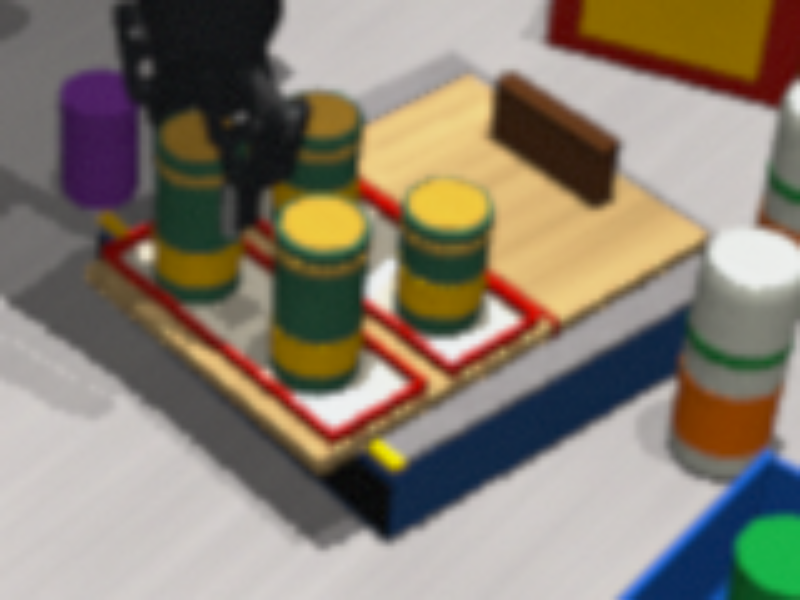

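The tall tin is in the front trough at about (197,205), upright and just above the floor. I'll lower it gently and release.

>>> drive_tool([
  [[0,0,0.001],[0,0,0],1],
  [[0,0,0.002],[0,0,0],1],
  [[0,0,0.002],[0,0,0],0.5],
  [[0,0,0.002],[0,0,0],0],
  [[0,0,0.002],[0,0,0],-0.3],
])

```text
time_s: 10.75
position: [0.492, 0.0471, 0.1189]
ee_rot: [0.764, 0.645, 0.0, 0.0]
contact_force: [-1.0, -0.2, 0.4]
opening: 0.649
```

>>> drive_tool([
  [[0,0,0],[0,0,0],-1],
  [[0,0,0],[0,0,0],-1],
  [[0,0,-0.02],[0,0,0],-1],
  [[0,0,-0.06],[0,0,0],-1],
  [[0,0,-0.1],[0,0,0],-1],
])

```text
time_s: 11.25
position: [0.491, 0.047, 0.2189]
ee_rot: [0.764, 0.645, -0.001, -0.001]
contact_force: [0.6, -0.1, -1.3]
opening: 0.999
```

>>> drive_tool([
  [[0,0,-0.04],[0,0,0],-1],
  [[-0.05,-0.01,-0.06],[0,0,0],-1],
  [[-0.1,-0.01,-0.06],[0,0,0],-1],
  [[-0.15,-0.01,-0.06],[0,0,0],-1],
  [[-0.15,-0.01,-0.06],[0,0,0],-1],
])

```text
time_s: 11.75
position: [0.4559, -0.1035, 0.2786]
ee_rot: [0.765, 0.644, -0.0, 0.001]
contact_force: [-0.1, 0.5, 0.1]
opening: 1.003
```

Run:
```python
from h import *
np.set_printoptions(precision=4,suppress=True)
a,d=get_image("top");b,_=get_image("scene")
np.save("pics/top7.npy",d);cv2.imwrite("pics/top7.png",a)
cv2.imwrite("pics/p7.png",np.hstack([cv2.resize(a[170:280,210:340],None,fx=5,fy=5,interpolation=2)[:,:],cv2.resize(b[180:300,290:450],None,fx=5*110/120,fy=5*110/120)])[:, :1400])
im=cv2.imread("pics/p7.png");cv2.imwrite("pics/p7.png",cv2.resize(im,None,fx=800/im.shape[1],fy=800/im.shape[1]))
cv2.imwrite("pics/p7t.png",cv2.resize(a[165:285,205:340],None,fx=5,fy=5,interpolation=2))
o=get_obs();print(o['position'],o['opening'],o['ee_rot'])
W=cloud("top",d)
for k,u,v,z in(("rb",285,203,.147),("rf",313,209,.172),("short",276,236,.147),("tall",307,243,.172)):
    bx=np.zeros((480,640),bool);bx[v-14:v+15,u-14:u+15]=1
    m=bx&(abs(W[...,2]-z)<.007);P=W[m];(q,R)=cv2.minEnclosingCircle(P[:,:2].astype(np.float32));vv,uu=np.nonzero(m)
    q=np.array(ray("top",uu.mean(),vv.mean(),z)[:2]);l=q-[.56,.1399];print(k,len(P),q,R,"board",l@[.986,-.168],l@[.168,.986])
```

```text
[ 0.4565 -0.1004  0.2782] 1.0039735687957019 [ 0.7651  0.644  -0.     -0.0001]
rb 226 [0.6079 0.1118] 0.025441354140639305 board 0.05196605700875172 -0.01965702900529215
rf 230 [0.5864 0.0293] 0.025554919615387917 board 0.04459642742437553 -0.10463916144416979
short 225 [0.5063 0.1288] 0.0251298900693655 board -0.05104676779728235 -0.019927939385646038
tall 239 [0.4921 0.0431] 0.025021271780133247 board -0.05065637856463849 -0.10682770944151308
```

View pics/p7t.png

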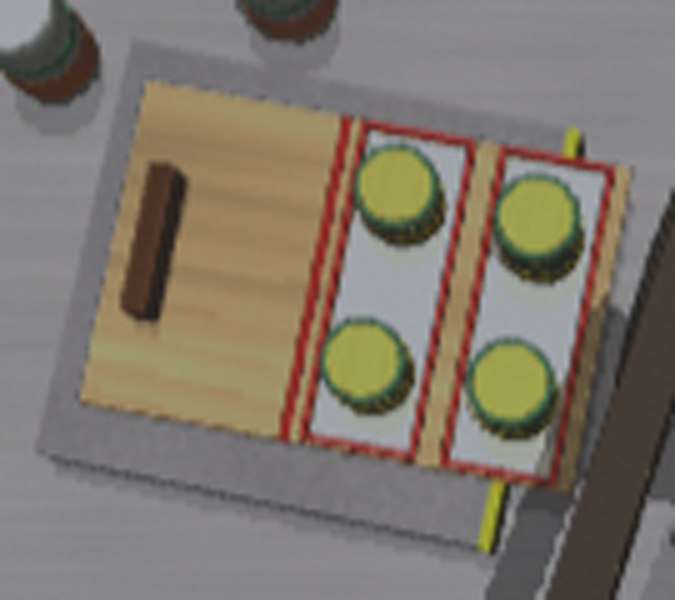

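All four tins stand upright in the right rows, and the board hasn't moved. Seven views used so far. Next is the bar.

>>> drive_tool([
  [[0.044,0.0072,0],[0,0,-8.4],-1],
  [[0.088,0.0144,0],[0,0,-16.8],-1],
  [[0.132,0.0216,0],[0,0,-25.2],-1],
  [[0.176,0.0288,0],[0,0,-33.6],-1],
  [[0.22,0.036,0],[0,0,-42],-1],
])

```text
time_s: 12.35
position: [0.529, 0.1153, 0.2781]
ee_rot: [0.479, 0.878, -0.0, -0.0]
contact_force: [2.3, -0.3, -0.1]
opening: 1.0
```

>>> drive_tool([
  [[0.0195,0.0244,0],[0,0,-8.4],-1],
  [[0.039,0.0489,0],[0,0,-16.8],-1],
  [[0.0585,0.0733,0],[0,0,-25.2],-1],
  [[0.078,0.0978,0],[0,0,-33.6],-1],
  [[0.0975,0.1222,0],[0,0,-42],-1],
])

```text
time_s: 12.85
position: [0.5794, 0.2627, 0.2779]
ee_rot: [0.132, 0.991, -0.0, -0.0]
contact_force: [0.6, -0.7, -0.0]
opening: 1.0
```

>>> drive_tool([
  [[0,0,0.02],[0,0,-6],-1],
  [[0,0,0.06],[0,0,-6],-1],
  [[0,0,0.1],[0,0,-6],-1],
  [[0,0,0.12],[0,0,-6],-1],
  [[0,0,0.12],[0,0,-6],-1],
])

```text
time_s: 13.35
position: [0.5774, 0.2604, 0.1549]
ee_rot: [0.083, 0.997, -0.001, -0.003]
contact_force: [-0.2, 0.2, 0.3]
opening: 1.003
```

Run:
```python
from h import *
b,_=get_image("scene");cv2.imwrite("pics/p8.png",cv2.resize(b[160:280,340:500],(800,600)))
o=get_obs();print(o['position'],o['opening'],o['ee_rot'],np.degrees(2*np.arctan2(o['ee_rot'][1],o['ee_rot'][0])))
```

```text
[0.57871455 0.2606109  0.15707273] 1.0018361894171346 [ 8.33140435e-02  9.96522214e-01 -5.74002610e-04 -1.38500059e-03] 170.44182370505982
```

View pics/p8.png

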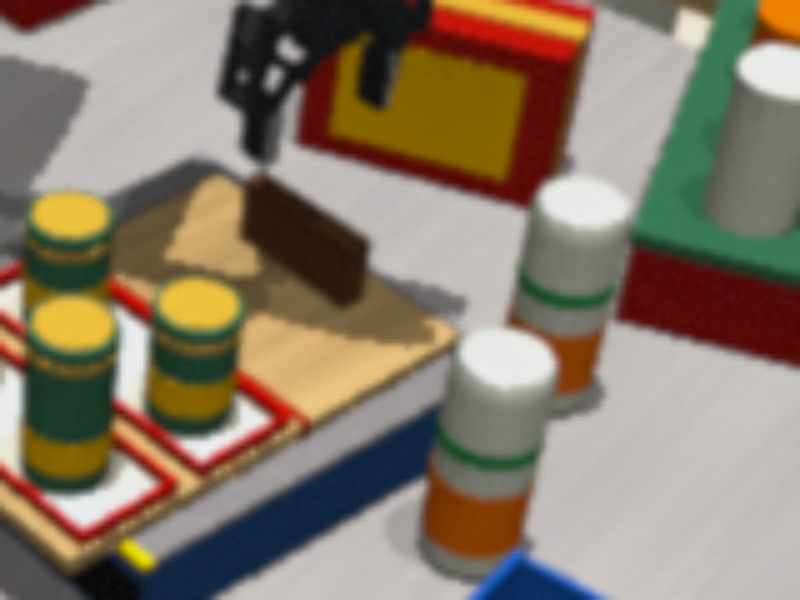

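The fingers (front tip at (262,160), rear tip at (378,100)) straddle the bar at (305,215). Descending with a small correction.

>>> drive_tool([
  [[-0.002,-0.002,0.02],[0,0,0],-1],
  [[-0.002,-0.002,0.045],[0,0,0],-1],
  [[-0.002,-0.002,0.06],[0,0,0],-1],
  [[-0.002,-0.002,0.07],[0,0,0],-1],
  [[-0.002,-0.002,0.07],[0,0,0],-1],
])

```text
time_s: 13.9
position: [0.5815, 0.2574, 0.0879]
ee_rot: [0.084, 0.996, -0.0, -0.0]
contact_force: [0.6, 0.6, 0.4]
opening: 0.999
```

>>> drive_tool([
  [[0,0,0],[0,0,0],-0.4],
  [[0,0,0],[0,0,0],0],
  [[0,0,0],[0,0,0],0.3],
  [[0,0,0],[0,0,0],0.6],
  [[0,0,0],[0,0,0],0.8],
], newtons=70)

```text
time_s: 14.4
position: [0.5821, 0.2573, 0.0889]
ee_rot: [0.084, 0.996, 0.0, 0.0]
contact_force: [-0.6, -2.2, 2.2]
opening: 0.173
```

>>> drive_tool([
  [[0,0,0],[0,0,0],1],
  [[0,0,0],[0,0,0],1],
  [[0,0,0],[0,0,0],1],
  [[0,0,0],[0,0,0],1],
])

```text
time_s: 14.8
position: [0.5821, 0.2573, 0.0889]
ee_rot: [0.084, 0.996, 0.0, 0.0]
contact_force: [-0.7, -0.6, 5.3]
opening: 0.177
```

Run:
```python
from h import *
o=get_obs();print({k:np.round(v,4).tolist() for k,v in o.items()})
```

```text
{'time_s': 14.8, 'joint_pos': [0.3685, 0.6234, 1.7466, 0.0001, 0.7708, -1.0339], 'qd': [-0.0005, 0.0004, -0.0002, 0.0013, 0.0002, -0.0001], 'tau': [0.1252, -94.9208, -32.0635, -0.116, -0.4423, -0.1729], 'position': [0.5821, 0.2573, 0.0889], 'ee_rot': [0.0842, 0.9965, 0.0002, 0.0003], 'contact_force': [-0.7096, -0.5843, 5.2576], 'torque': [-0.054, 0.1711, -0.1826], 'opening': 0.1768}
```

Gripped: opening about 15 mm, 5 N down. Now sliding out along the riser's -y.

>>> drive_tool([
  [[0,-0.003,0],[0,0,0],1],
  [[0,-0.008,0],[0,0,0],1],
  [[0.0003,-0.016,0],[0,0,0],1],
  [[0.0005,-0.025,0],[0,0,0],1],
  [[0.0007,-0.034,0],[0,0,0],1],
])

```text
time_s: 15.3
position: [0.5761, 0.2241, 0.0889]
ee_rot: [0.084, 0.996, 0.001, 0.001]
contact_force: [1.6, 5.6, 3.7]
opening: 0.173
```

>>> drive_tool([
  [[0.0002,-0.009,0],[0,0,0],1],
  [[0.0004,-0.018,0],[0,0,0],1],
  [[0.0006,-0.027,0],[0,0,0],1],
  [[0.0008,-0.036,0],[0,0,0],1],
  [[0.001,-0.045,0],[0,0,0],1],
])

```text
time_s: 15.8
position: [0.5676, 0.1798, 0.0889]
ee_rot: [0.084, 0.996, 0.001, 0.001]
contact_force: [1.3, 6.0, 4.3]
opening: 0.173
```

>>> drive_tool([
  [[0.0002,-0.009,0],[0,0,0],1],
  [[0.0004,-0.018,0],[0,0,0],1],
  [[0.0006,-0.027,0],[0,0,0],1],
  [[0.0008,-0.035,0],[0,0,0],1],
  [[0.001,-0.041,0],[0,0,0],1],
])

```text
time_s: 16.3
position: [0.5598, 0.1394, 0.0889]
ee_rot: [0.084, 0.996, 0.0, 0.001]
contact_force: [1.4, 6.3, 5.6]
opening: 0.175
```

>>> drive_tool([
  [[0.0002,-0.004,0],[0,0,0],1],
  [[0.0002,-0.006,0],[0,0,0],1],
  [[0.0002,-0.006,0],[0,0,0],1],
  [[0.0002,-0.006,0],[0,0,0],1],
])

```text
time_s: 16.7
position: [0.5586, 0.1334, 0.0889]
ee_rot: [0.084, 0.996, 0.0, 0.001]
contact_force: [2.0, 0.9, 7.9]
opening: 0.173
```

Run:
```python
from h import *
np.set_printoptions(precision=4,suppress=True)
a,d=get_image("top");b,db=get_image("scene")
cv2.imwrite("pics/top9.png",a);np.save("pics/top9.npy",d);cv2.imwrite("pics/scene9.png",b);np.save("pics/scene9.npy",db)
x=cv2.resize(a[170:290,220:380],(800,600),interpolation=2)[:, :];cv2.imwrite("pics/p9t.png",x)
cv2.imwrite("pics/p9s.png",cv2.resize(b[170:290,280:440],(800,600),interpolation=2))
o=get_obs();print({k:np.round(v,4).tolist() for k,v in o.items() if k in('time_s','position','ee_rot','contact_force','torque','opening')})
```

```text
{'time_s': 16.8, 'position': [0.5585, 0.1335, 0.0889], 'ee_rot': [0.084, 0.9965, 0.0002, 0.0007], 'contact_force': [0.8682, 0.0655, 6.9808], 'torque': [0.0436, -0.1423, -0.1124], 'opening': 0.1755}
```

View pics/p9s.png

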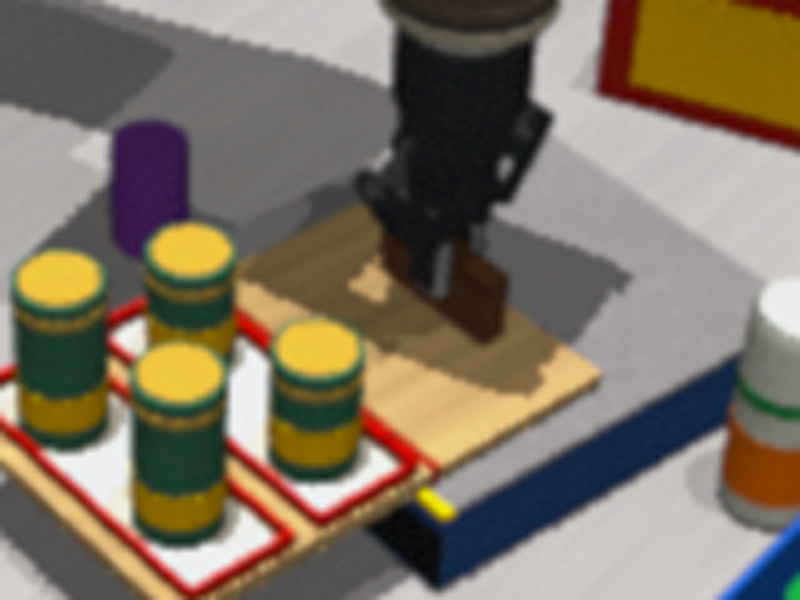

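View pics/p9t.png

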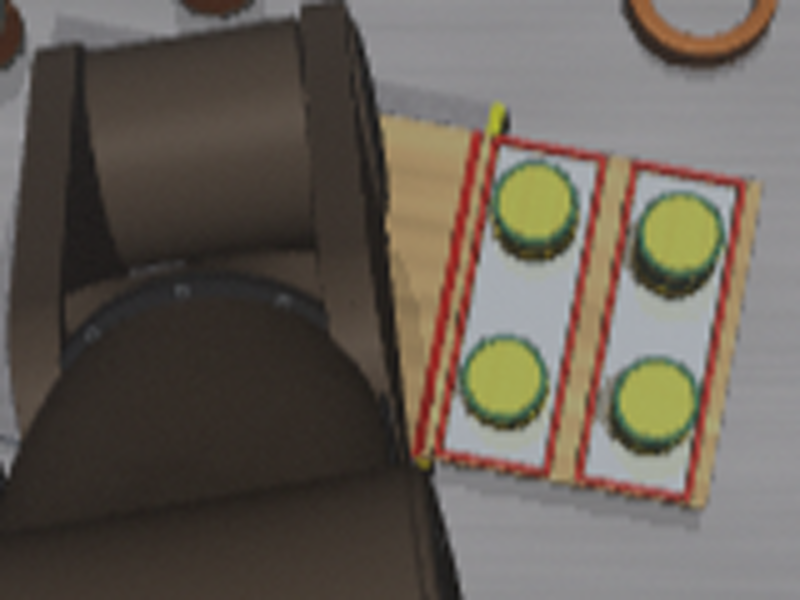

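The board is level with all four tins upright in their rows. In the top crop the red line runs from (476,133) to (423,458), and the yellow edge's outer corner is near (506,105). Working out the remaining distance.

Run:
```python
from h import *
np.set_printoptions(precision=4,suppress=True)
im=cv2.imread("pics/top9.png").astype(int)
# row profile: red-line centre (z=.072) and yellow stripe (z=.06)
H,S,V=cv2.split(cv2.cvtColor(im.astype(np.uint8),40))
R=np.array([.982,-.189]);Y=np.array([.189,.982]);E=np.array([.5283,.0301])
red=((H<8)|(H>172))&(S>120);yel=(H>22)&(H<34)&(S>150)
L=[]
for v in range(199,262,4):
    u=np.nonzero(red[v,290:322])[0]+290
    if len(u):
        u=u[u<=u[0]+4];q=ray("top",(u[0]+u[-1])/2,v,.072)[:2];L.append(q)
L=np.array(L);p=np.polyfit(L[:,0],L[:,1],1);l=(L-E)
print("mark pts riser y",l@Y,"x",l@R,"line yaw",np.degrees(np.arctan(p[0])))
for v in range(188,200):
    u=np.nonzero(yel[v,310:330])[0]+310
    if len(u): print(v,u.min(),u.max(),"inner/outer riser y",[(ray("top",x,v,.06)[:2]-E)@Y for x in(u.min()-.5,u.max()+.5)])
# expected from tcp motion
print("from tcp", (np.array([.5643,.1645])+np.array([.5585,.1335])-[.5821,.2573]-E)@np.c_[R,Y])
W=cloud("top",np.load("pics/top9.npy"));m=np.zeros((480,640),bool);m[205:260,330:336]=1
print("board-frame tins (mark rel)")
s=np.array([.5585,.1335])-[.5821,.2573];c=np.array([.56,.1399])+s
for k,(x,y),z in(("rb",(.052,-.0197),.147),("rf",(.0446,-.1046),.172),("short",(-.051,-.02),.147),("tall",(-.0507,-.1068),.172)):
    q=c+x*np.array([.986,-.168])+y*np.array([.168,.986]);n=(abs(W[...,:2]-q).max(-1)<.035)&(abs(W[...,2]-z)<.007)
    vv,uu=np.nonzero(n);g=ray("top",uu.mean(),vv.mean(),z)[:2]-c;print(k,n.sum(),g@[.986,-.168],g@[.168,.986],W[n][:,2].mean())
```

```text
mark pts riser y [0.0101 0.0106 0.0155 0.0086 0.0091 0.0095 0.0129 0.0075 0.008  0.0085
 0.0134 0.0065 0.007  0.0075 0.0123 0.0055] x [ 0.1013  0.0887  0.0753  0.0642  0.0517  0.0392  0.0261  0.0148  0.0024
 -0.01   -0.0233 -0.0342 -0.0465 -0.0589 -0.0721 -0.0829] line yaw -9.797120207568558
191 319 319 inner/outer riser y [np.float64(0.008412055803505673), np.float64(0.00542733765080414)]
192 318 320 inner/outer riser y [np.float64(0.010771131682035834), np.float64(0.0018189459101719879)]
193 318 320 inner/outer riser y [np.float64(0.010145791738920041), np.float64(0.001195573788163562)]
194 318 319 inner/outer riser y [np.float64(0.009520727796486352), np.float64(0.0035552532466680414)]
195 318 319 inner/outer riser y [np.float64(0.008895939672051252), np.float64(0.0029317758386448595)]
196 318 319 inner/outer riser y [np.float64(0.008271427183092287), np.float64(0.0023085734902608818)]
from tcp [0.0102 0.0128]
board-frame tins (mark rel)
rb 225 0.0517074331782883 -0.019786582495256656 0.14696365015617338
rf 222 0.04545335180510123 -0.10452612975878767 0.17212838063424354
short 222 -0.05081943605378442 -0.020667923717041382 0.14696440743011716
tall 233 -0.05025804804093396 -0.10761773986573203 0.1722465768095621
```

>>> drive_tool([
  [[0.0001,-0.003,0],[0,0,0],1],
  [[0.0002,-0.007,0],[0,0,0],1],
  [[0.0002,-0.01,0],[0,0,0],1],
  [[0.0002,-0.0105,0],[0,0,0],1],
  [[0.0002,-0.0105,0],[0,0,0],1],
])

```text
time_s: 17.3
position: [0.5567, 0.1235, 0.0889]
ee_rot: [0.084, 0.996, 0.0, 0.001]
contact_force: [1.4, 4.1, 6.2]
opening: 0.176
```

>>> drive_tool([
  [[0,0,0],[0,0,0],1],
  [[0,0,0],[0,0,0],1],
  [[0,0,0],[0,0,0],1],
  [[0,0,0],[0,0,0],1],
  [[0,0,0],[0,0,0],1],
])

```text
time_s: 17.8
position: [0.5567, 0.1235, 0.0889]
ee_rot: [0.084, 0.996, 0.0, 0.001]
contact_force: [2.1, 4.4, 7.6]
opening: 0.175
```

Run:
```python
from h import *
a,d=get_image("top");b,db=get_image("scene")
cv2.imwrite("pics/top10.png",a);cv2.imwrite("pics/scene10.png",b)
t=cv2.resize(a[180:280,285:375],(450,500),interpolation=2);s=cv2.resize(b[240:290,335:385],(350,350),interpolation=2)
o=np.zeros((500,800,3),np.uint8);o[:,:450]=t;o[:350,450:]=s;cv2.imwrite("pics/p10.png",o)
ob=get_obs();print({k:np.round(v,4).tolist() for k,v in ob.items() if k in('time_s','position','ee_rot','contact_force','torque','opening','qd')})
W=cloud("top",d)
for v,u in((250,355),(205,303),(245,310),(210,365)): print(v,u,W[v-1:v+2,u-1:u+2,2].mean())
```

```text
{'time_s': 17.9, 'qd': [0.0002, -0.0005, 0.0005, -0.0003, 0.0, 0.0007], 'position': [0.5567, 0.1235, 0.0889], 'ee_rot': [0.0841, 0.9965, 0.0004, 0.0009], 'contact_force': [1.5051, 5.3966, 6.8658], 'torque': [0.6306, -0.1194, -0.0489], 'opening': 0.1765}
250 355 0.17062722052259074
205 303 0.07347305027398605
245 310 0.07224537697943337
210 365 0.10503102633068984
```

View pics/p10.png

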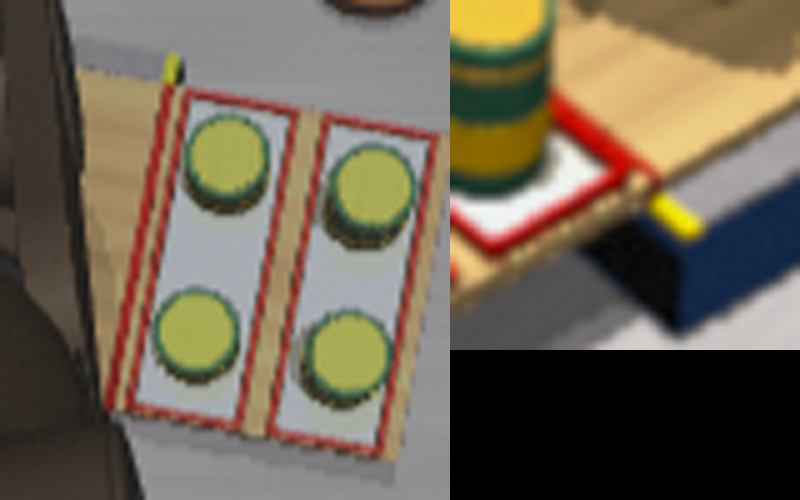

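The red line's +x end meets the yellow stripe in both views (left (168,85) against (172,70); right at about (655,185)). Estimates put the mark within about 3 mm of the edge. The board is level (top 0.072–0.073 m), still and held, so I'm handing in.

```bash
python3 -c "
from bench import *
print(sign_off())"
```

```text
the job is handed in; nothing more can be done
None
```

I loaded both tins, slid the board out to its red line and handed the job in at about 18 s, still gripping the bar. No verdict was reported.

- **Tins:** the short tin went into the back row and the tall tin into the front row. The last tin measurement, 10 mm before the end of the slide, put all four within 3 mm of their row lines at the right heights. The final picture showed them upright.
- **Red line:** the two estimates disagree slightly. The camera put the line about 1 mm past the edge and the tool's travel put it about 3 mm short, both within the 8 mm allowed. It is about 10 mm off centre, and the board is about 1° off square.
- **Hold:** the final readings showed the board level and the arm still. The bar is gripped at a 70 N setting with about 7 N pressing down.
- **Placing force:** the short tin was set down harder than intended, with a peak of 38 N at the wrist. Neither the board nor the tin shifted. I lowered the tall tin more gently, at under 1 N.
- **Other goods:** I planned the paths clear of them and the pictures showed no disturbance, but I did not measure their positions again at the end.

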